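Unlock the medicine drawer

TASK

Take the blue-headed key out of the wooden key block and push it fully home into the lock on top of the white medicine box; it stops half-way until, turned one way or the other and lightly pressed, it drops in. Then turn it clockwise until the hidden bolt lets go and the drawer springs ajar, leave the key standing in the lock, and pull the drawer by its handle until it is at least 5 cm open. Never force the key, and do not disturb the red key or the other things on the worktop.

Things in the scene. Friction and masses are not known exactly. Their poses are not given: they have to be found in the camera images.
- blue_key: Key with blue head; stands blade-down in the block. Origin: centre of the shoulder's underside; z up, y along the blade's width, x its thickness. Below: blade 28 mm long, 18 wide (y), 5 thick (x), flat tip. Above: shoulder 4 mm high, 26 x 11, then flat head from z = 4 to 42 mm, 28 wide (y), 9 thick (x): pinch it across x. Half a turn round it fits as well. About 80 g.
- red_key: The same key with a red head, for another lock; the two may have swapped places in the block. It stays where it is.
- key_block: Fixed wooden block, 46 x 114 x 40 mm on a 6 mm plinth, origin centre of its underside. Two slots 56 mm apart along its y, 33 mm deep, 2 mm wider than the blade; the keys stand in them, shoulders on the block's top (z = 40 mm), blades' width along the block's y.
- medicine_box: Fixed white steel box with a green cross on top, 200 mm deep (x), 190 wide (y), 85 high; origin centre of its underside, front toward its -x, z up. The lock stands in its top at x = -78 mm, y = +55 mm; the one drawer opens toward its -x. Key angles are told from the box: 0 = blade's width along the box's y, clockwise seen from above is positive.
- keyhole (a point): Centre of the face of the lock's brass plug, 87 mm above the worktop; z up, y along its slot. The slot, 19.5 x 6.5 mm with a 1.5 mm lead-in, starts at -0.25 to 0.25 rad. The plug turns idly with the key, from -1.0 to 1.35 rad. The blade stops 14.5 mm down, on the hidden clutch; fully in, the shoulder's underside lies on this face.
- lock_plug: The plug (same frame as keyhole). Under it the bolt's clutch has a like slot without lead-in, unseen, at -0.85 to 0.45 rad, held by 0.15 N m of friction. Only within about 0.1 rad of that angle does the blade drop in, the last 13.5 mm. Turned clockwise from there, the key lifts the bolt, which lets go at about 0.75 rad; hard stop at 1.15 rad.
- handle (a point): Middle of the drawer's steel bar handle: 10 mm thick, 90 mm long along the box's y, 60 mm above the worktop, its middle line 33 mm off the drawer's front (28 mm clear); standoffs 36 mm either side of the middle. It moves with the drawer, toward the box's -x.
- drawer (a joint): How far the drawer is out (m): 0 shut (under 1 mm of play while bolted), springs by itself to about 0.02 when the bolt lets go, then slides with about 1.2 N of friction to a stop at 0.11 and stays where it is left.
- black_cup: Black cup, 74 x 87 x 72 mm, origin under its middle; bystander.
- timer: Red and white kitchen timer, 63 mm across, 46 mm high; bystander.
- brown_pod: Brown coffee pod, 46 mm across, 28 mm high; bystander.
- green_pod: Green coffee pod, 46 mm across, 28 mm high; bystander.
- tape_roll: Roll of clear tape lying flat, 67 mm across, 19 mm high; bystander.

How it is judged:
By the outcome, as a careful person would: the job done as asked, in the order asked, and still so for the second after the job is handed in, with the robot touching nothing.
It also fails if it takes over 72 s, if anything falls off the work surface, if the arm or the gripper's body presses on something with over 40 N, if the wrist force passes 120 N, or if a joint passes its speed limit or range.

ROBOT

A 6-joint arm with a two-finger parallel gripper is mounted at the origin on a cart in front of the work surface, level with it; the furniture and walls round the work are solid. World frame = base frame: x ahead of the robot, y to its left, z up, the work surface at z = 0. Lengths are in mm, angles in rad, forces in N, time in s.
With the tool pointing down it reaches from about 400 to 925 mm from the base axis. Payload 12.5 kg.
Tool frame: the origin (TCP) lies at the very end of the fingers, on their centre line; the grasp point (between the pads) lies 19 mm behind it; z points along the fingers, y is the line along which they close (so a half turn about z gives the same grasp; the last joint's range is limited). The gripper opens to 95 mm and grips with 3 to 60 N. Pads are 20 mm wide; open, the fingers measure 119 mm over their backs; the gripper's body (75 mm by 180 mm) begins 59 mm behind the grasp point.
Start: joints at [1.047, 0.491, 1.559, -0, 1.092, -0.106], TCP at [253.58, 571.265, 214.661] pointing down, gripper open.
Joint ranges: [-3.1, 3.1], [-0.84, 2.19], [0.05, 2.79], [-1.13, 4.28], [0.06, 2.93], [-2.69, 2.69]. Speed limits (rad/s): [2.22, 2.22, 2.79, 3.14, 3.14, 3.14].

INTERFACE

Orientations are given as [roll, pitch, yaw] about the fixed x, y, z axes, in that order (R = Rz(yaw) Ry(pitch) Rx(roll)).
In Python, from cell import state, imaging, env, spot_in, mark_of gives the robot as it stands. The module is installed in compiled form; this text tells all that it offers.
- The arm moves only by the tool step_arm, never from a script. Its argument "increments" is a list of rows, each an object with "slide": the shift along the tool's x, y, z in m, a list of three; "roll": the turn about the tool's z in rad. A call has 1 to 5 rows; each row is the pose to reach, as a shift and turn from the pose commanded when the call began, along the tool's axes at that moment; what a row does not reach only later rows make up. A row lasts 1/8 s, in which the tool goes at most 62.5 mm and 10.7 degrees, less where a joint would pass 70% of its speed; a pose out of reach is approached as far as the arm can. A call with a gripper value outside its range is refused whole. "fingers" is the opening, from 0 (shut) to 1 (fully open), set as the call begins (left out, the last holds). The fingers move at their own pace and stop on an object; the grip force is fixed at half the most. Time passes only in rows, so rows that repeat a pose let the fingers close. It gives the time, the measured TCP pose, the force, the opening and the grip force at its end, in the units of the state.
- state(): the state, without advancing time (a new reading comes with each control period).
- imaging.read_camera(name): name is "side" or "top" or "wrist"; returns a dict with "color" (400x640x3 uint8, red, green, blue), "z_map" (400x640 float32, mm along the optical axis (not along the pixel's ray), 0 where there is no reading), "intrinsics" (3x3 intrinsics, pixels), "camera_from_world" (4x4, takes a point from world to camera coordinates). Camera axes: x right, y up, looking along -z (the intrinsics and any distortion apply to the point x, -y, -z); pixel columns grow to the right and rows downward; lengths in mm; the calibration is good to about 2 mm. A picture is of the moment at which its call begins.
- env.job_done(): hands the job in; it is judged then, once.
Trained networks look in the newest picture that a camera, given by its name, has taken for a name from the list of things; names that differ only in an ending like _2 or _b are one class to them, and where a whole thing is asked for, a point or a joint stands for the part that bears it (a point fixed in the world has none). Each returns a list of dicts, best first, with "confidence" (0 to 1); they miss things now and then, are a little off and sometimes report something else, mostly with a low value. They report only what shows in the picture. A call takes as long as a camera call.
- spot_in(camera, target): "bbox" ([left, top, right, bottom] in pixels, round what is visible of it).
- mark_of(camera, target): "uv" ([column, row] in pixels: a listed point, or the origin of a listed thing).
The state is a dict: "t": time; "joints": joint angles; "qvel": joint speeds; "tau": joint torques, N m; "eef_pos": TCP position; "tcp_rot": TCP orientation; "ft_force": force on the tool from outside, world axes, zero at the start; "moment": the same for the moment, N m; "opening": opening from 0.0 (shut) to 1.0 (fully open); "grip_force": force on a finger pad.
Only numpy, scipy, OpenCV 4.12 (cv2) and the standard library are available. Lean on these libraries where they do the work, as an engineer would, in place of code of your own. Each camera call takes 0.05 s, during which the arm holds its last target. There are 200 camera calls.

## Working session

There is one attempt and no reset: what is moved stays moved. The work goes in short steps, Python scripts to look and compute and a tool call to move; the robot and the scene stay as the last step left them, time stands still between calls to the robot, and variables do not carry over. Pictures are saved under pics/ and viewed, at most 10 in all, crops included, and the job is handed in when it is done.

Besides the shell and the picture viewer there is one more tool, called as name(argument=value, ...) on one line, values as JSON. step_arm: Moves the arm, as the interface text tells. Its arguments: {"type":"object","properties":{"increments":{"type":"array"},"fingers":{"type":"number"}},"required":["increments"]}

```bash
mkdir -p pics; cat > h.py <<'E'
import numpy as np, cv2
from cell import state, imaging, env, spot_in, mark_of
def cam(n): return imaging.read_camera(n)
def px2w(c,uv,depth=None,z=None):
    K=c["intrinsics"];T=np.linalg.inv(c["camera_from_world"])
    d=np.array([(uv[0]-K[0,2])/K[0,0],-(uv[1]-K[1,2])/K[1,1],-1.])
    o=T[:3,3];r=T[:3,:3]@d
    if z is not None: depth=(z-o[2])/r[2]
    return o+r*depth
def w2px(c,p):
    q=c["camera_from_world"]@np.r_[p,1]; q=c["intrinsics"]@np.array([q[0],-q[1],-q[2]]); return q[:2]/q[2]
def zat(c,uv,k=2):
    u,v=int(round(uv[0])),int(round(uv[1]));a=c["z_map"][max(v-k,0):v+k+1,max(u-k,0):u+k+1];a=a[a>0]
    return float(np.median(a)) if a.size else 0
E
python3 - <<'E'
from h import *
np.set_printoptions(precision=1,suppress=True)
print(state())
for n in ("top","side"):
    c=cam(n);cv2.imwrite(f"pics/{n}0.png",c["color"][:,:,::-1])
    print(n,c["intrinsics"].tolist(),np.linalg.inv(c["camera_from_world"])[:3,3])
    for t in ["blue_key","red_key","key_block","medicine_box","keyhole","handle","black_cup","timer","brown_pod","green_pod","tape_roll"]:
        m=mark_of(n,t)[:1];b=spot_in(n,t)[:1]
        for k in m: 
            z=zat(c,k["uv"]);print(t,np.array(k["uv"]),round(k["confidence"],2),px2w(c,k["uv"],z) if z else None,[int(x) for x in b[0]["bbox"]] if b else None)
E
```

```text
{'t': 0.0, 'joints': array([ 1. ,  0.5,  1.6, -0. ,  1.1, -0.1]), 'qvel': array([ 0., -0.,  0., -0.,  0., -0.]), 'tau': array([ -0. , -61.3, -25.8,   0.1,   0. ,  -0. ]), 'eef_pos': array([253.5, 571. , 214.1]), 'tcp_rot': array([-3.1, -0. ,  2.7]), 'ft_force': array([-0.3,  0.2,  0.4]), 'moment': array([ 0., -0., -0.]), 'grip_force': 0.0, 'opening': 1.0027986296856348}
top [[385.3080069465154, 0.0, 323.1051733935222], [0.0, 385.3080069465154, 195.95713633998258], [0.0, 0.0, 1.0]] [ 300.6 -184.  1258.6]
blue_key [224.4 220.3] 0.44 [483.6 141.3  42.4] [215, 215, 227, 220]
red_key [239.  221.8] 0.54 [480.8  94.   43.4] [234, 216, 247, 226]
key_block [235.3 222.2] 0.81 [479.5 106.4  40.3] [214, 208, 252, 231]
medicine_box [348.  199.9] 0.74 [ 559.5 -248.3   84.6] [319, 161, 383, 240]
keyhole [334.6 217.4] 0.38 [ 502.  -208.8   86.6] None
handle [350.3 241.1] 0.61 [ 440.9 -264.9    1.1] None
black_cup [241.9 165.1] 0.89 [666.2 100.   54.1] [223, 144, 245, 169]
timer [274.6 186.9] 0.52 [601.6 -10.1  39.6] [268, 174, 284, 197]
brown_pod [252.3 186.8] 0.66 [601.1  64.8  28.8] [243, 181, 255
[... 340 characters left out ...]
 242, 182, 255]
red_key [199.8 250.9] 0.53 [477.6  92.6  48.3] [190, 235, 206, 253]
key_block [191.9 261.5] 0.57 [462.3 113.3  34.1] [162, 242, 218, 274]
medicine_box [337.  211.2] 0.88 [ 504.2 -236.    81.7] [295, 156, 388, 247]
keyhole [180.7 210. ] 0.71 [644.2 134.4  23.3] None
handle [354.7 236.5] 0.89 [ 436.5 -261.7   60.2] [311, 211, 387, 244]
black_cup [179.6 209.3] 0.67 [643.9 136.6  26.6] [164, 178, 195, 215]
timer [239.9 218.3] 0.95 [582.8  -9.1  25. ] [225, 200, 252, 226]
brown_pod [207.9 224.8] 0.56 [580.7  70.7  21.2] [195, 210, 213, 229]
green_pod [256.7 277.1] 0.77 [397.6 -24.7  22.1] [167, 241, 181, 252]
tape_roll [435.4 217.6] 0.71 [ 506.2 -505.6   -1.4] [423, 208, 450, 230]
```

```bash
python3 - <<'E'
import cv2
t=cv2.imread("pics/top0.png")[130:270,200:450];s=cv2.imread("pics/side0.png")[150:290,150:400]
cv2.imwrite("pics/a.png",cv2.resize(cv2.vconcat([t,s]),None,fx=2.1,fy=2.1,interpolation=cv2.INTER_CUBIC))
E
```

```text
(no output)
```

View pics/a.png

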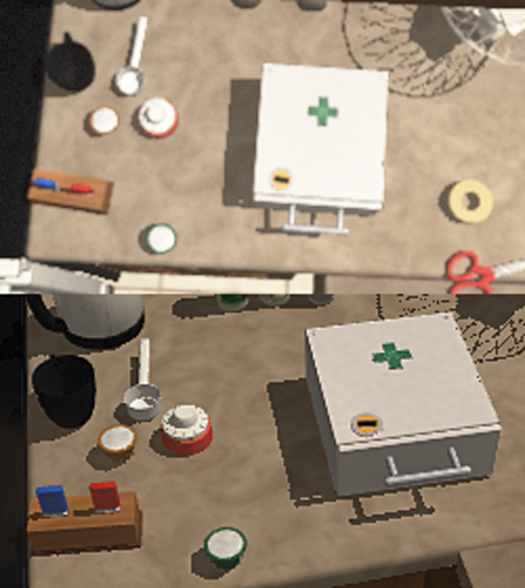

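The blue key is at the left (+y) end of the block and the red one beside it. The green pod is in front, and the box's front faces the robot with the lock at its front left. Next I'll move the wrist camera over the block.

```bash
cat >> h.py <<'E'
from scipy.spatial.transform import Rotation as Ro
def plan(p,yaw):
    s=state();R=Ro.from_euler("xyz",s["tcp_rot"]).as_matrix()
    d=R.T@(np.array(p)-s["eef_pos"]); y=np.arctan2(R[1,0],R[0,0])
    r=(y-yaw+np.pi)%(2*np.pi)-np.pi
    print("t %.2f"%s["t"],"pos",np.round(s["eef_pos"],1),"yaw %.4f"%y,"q6 %.2f"%s["joints"][5],"slide",np.round(d/1000,4),"roll %.4f"%r)
E
python3 - <<'E'
from h import *
np.set_printoptions(precision=3,suppress=True)
s=state();c=cam("wrist")
R=Ro.from_euler("xyz",s["tcp_rot"]).as_matrix();T=np.linalg.inv(c["camera_from_world"])
print("cam in tool",R.T@(T[:3,3]-s["eef_pos"]));print(R.T@T[:3,:3]);print(c["intrinsics"])
plan([480,140,250],np.pi/2)
E
```

```text
cam in tool [  69.59    -0.619 -170.21 ]
[[-0.     0.968  0.25 ]
 [ 1.     0.    -0.   ]
 [-0.     0.25  -0.968]]
[[298.752   0.    320.514]
 [  0.    298.752 202.901]
 [  0.      0.      1.   ]]
t 2.35 pos [253.6 571.3 214.7] yaw 2.7238 q6 -0.11 slide [-0.382 -0.302 -0.035] roll 1.1530
```

step_arm(increments=[{"slide":[-0.382,-0.302,-0.035],"roll":1.153},{"slide":[-0.382,-0.302,-0.035],"roll":1.153},{"slide":[-0.382,-0.302,-0.035],"roll":1.153},{"slide":[-0.382,-0.302,-0.035],"roll":1.153},{"slide":[-0.382,-0.302,-0.035],"roll":1.153}], fingers=0.5)

```text
t: 2.98
eef_pos: [399.3, 293.6, 237.4]
tcp_rot: [3.141, -0.0, 1.78]
ft_force: [1.2, 0.8, 0.5]
opening: 0.534
grip_force: 0.0
```

```bash
python3 - <<'E'
from h import *
plan([480,130,250],np.pi/2)
E
```

```text
t 2.98 pos [399.3 293.6 237.4] yaw 1.7804 q6 0.29 slide [-0.1768  0.0449 -0.0126] roll 0.2096
```

step_arm(increments=[{"slide":[-0.177,0.045,-0.0126],"roll":0.21},{"slide":[-0.177,0.045,-0.0126],"roll":0.21},{"slide":[-0.177,0.045,-0.0126],"roll":0.21},{"slide":[-0.177,0.045,-0.0126],"roll":0.21}])

```text
t: 3.48
eef_pos: [481.9, 129.1, 249.9]
tcp_rot: [3.141, 0.0, 1.572]
ft_force: [-0.1, -0.5, -0.1]
opening: 0.5
grip_force: 0.0
```

```bash
cat > look.py <<'E'
from h import *
import sys
np.set_printoptions(precision=1,suppress=True)
plan([480,130,170],np.pi/2)
c=cam("wrist");cv2.imwrite("pics/%s.png"%sys.argv[1],c["color"][:,:,::-1]);import pickle
pickle.dump(c,open("pics/%s.pkl"%sys.argv[1],"wb"))
for t in sys.argv[2:]:
    for k in mark_of("wrist",t)[:2]:
        z=zat(c,k["uv"]);print(t,np.array(k["uv"]),round(k["confidence"],2),px2w(c,k["uv"],z))
    for b in spot_in("wrist",t)[:2]: print("  box",np.array(b["bbox"]),round(b["confidence"],2))
E
python3 look.py w1 blue_key red_key key_block
```

```text
t 3.48 pos [481.9 129.1 249.9] yaw 1.5715 q6 0.13 slide [ 0.  -0.   0.1] roll 0.0007
blue_key [326.4 167.1] 0.65 [489.1 153.1  81.7]
  box [321.8 157.2 331.6 185.7] 0.46
red_key [320.  210.1] 0.65 [481.9 102.   80.5]
  box [315.1 201.6 324.  228.6] 0.82
key_block [324.6 183.6] 0.82 [487.8 126.3  40.9]
  box [303.4 136.8 342.6 231.4] 0.86
```

View pics/w1.png

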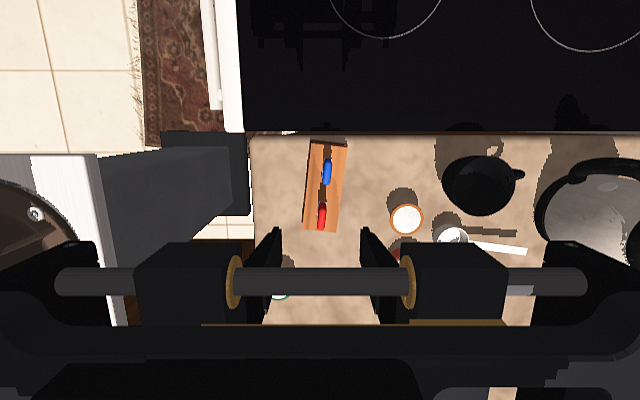

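The blue key's head is at pixel (327,171) and the red one's at (322,214), with the block slightly rotated. I'll segment them by colour and depth for accurate poses.

```bash
cat > seg.py <<'E'
from h import *
import sys,pickle
np.set_printoptions(precision=2,suppress=True)
def cloud(c):
    v,u=np.mgrid[:400,:640];K=c["intrinsics"];z=c["z_map"];T=np.linalg.inv(c["camera_from_world"])
    P=np.stack([(u-K[0,2])/K[0,0]*z,-(v-K[1,2])/K[1,1]*z,-z],-1)
    W=P@T[:3,:3].T+T[:3,3];W[z<=0]=np.nan;return W
def fit(P):
    r=cv2.minAreaRect((P[:,:2]*10).astype(np.float32)); b=cv2.boxPoints(r)/10
    e=sorted([(np.linalg.norm(b[i]-b[i-1]),i) for i in range(4)])
    i=e[3][1];d=b[i]-b[i-1];a=np.arctan2(d[1],d[0])
    return np.array(r[0])/10,np.array(sorted(r[1]))/10,np.mod(a,np.pi)
if __name__=="__main__":
  for n in sys.argv[1:]:
    c=pickle.load(open(f"pics/{n}.pkl","rb"));W=cloud(c);h=cv2.cvtColor(c["color"],cv2.COLOR_RGB2HSV).astype(int)
    inb=(W[...,0]>420)&(W[...,0]<540)&(W[...,1]>40)&(W[...,1]<200)
    for nm,m in (("blue",(h[...,0]>100)&(h[...,0]<130)&(h[...,1]>120)),("red",((h[...,0]<5)|(h[...,0]>172))&(h[...,1]>150))):
        P=W[m&inb];print(n,nm,len(P),"ztop",np.percentile(P[:,2],[5,50,90]) if len(P) else 0)
        Q=P[P[:,2]>75]
        if len(Q)>5: print("  top",len(Q),fit(Q),Q.mean(0))
    m=inb&(abs(W[...,2]-40)<6);P=W[m];print(n,"block",len(P),np.median(P[:,2]),fit(P))
E
python3 seg.py w1
```

```text
w1 blue 492 ztop [  4.86 252.82 351.34]
  top 432 (array([481.95, 140.4 ]), array([45.63, 96.61]), np.float32(0.021579789)) [493.28 146.63 220.45]
w1 red 231 ztop [ 5.85 80.61 82.28]
  top 168 (array([499.57, 123.55]), array([15.01, 98.3 ]), np.float32(1.097697)) [484.11  93.67  86.2 ]
w1 block 2622 40.01292737975069 (array([486.55, 118.84]), array([ 46.01, 114.52]), np.float32(1.4563953))
```

step_arm(increments=[{"slide":[-0.03,0.0,0.05],"roll":0},{"slide":[-0.03,0.0,0.075],"roll":0},{"slide":[-0.03,0.0,0.075],"roll":0},{"slide":[-0.03,0.0,0.075],"roll":0}])

```text
t: 4.32
eef_pos: [481.0, 102.7, 175.6]
tcp_rot: [3.14, -0.0, 1.577]
ft_force: [0.4, -0.1, 0.5]
opening: 0.501
grip_force: 0.0
```

```bash
python3 look.py w2 blue_key key_block; python3 seg.py w2
```

```text
t 4.33 pos [481.  102.7 175.6] yaw 1.5773 q6 0.07 slide [ 0. -0.  0.] roll 0.0065
blue_key [328.8 149.4] 0.81 [488.4 152.2  81.8]
  box [323.7 138.8 335.2 171. ] 0.57
  box [467.7 135.4 582.1 214.5] 0.49
key_block [325.7 172.7] 0.94 [486.7 125.4  40.4]
  box [296.4 116.6 354.7 232.9] 0.65
w2 blue 633 ztop [ 77.5   82.79 274.3 ]
  top 605 (array([487.71, 119.86]), array([67.88, 86.89]), np.float32(0.5607598)) [491.15 133.55 160.72]
w2 red 367 ztop [ 6.17 80.75 82.34]
  top 271 (array([476.  , 109.78]), array([18.03, 64.91]), np.float32(1.9470311)) [483.17  92.45  81.71]
w2 block 4137 40.06073899721969 (array([486.49, 118.78]), array([ 46.01, 114.18]), np.float32(1.4577489))
```

```bash
sed -i 's/Q=P\[P\[:,2\]>75\]/Q=P[abs(P[:,2]-81)<4]/' seg.py; python3 seg.py w1 w2; python3 -c "
from h import *
plan([489.7,146.6,115],1.457)"
```

```text
w1 blue 492 ztop [  4.86 252.82 351.34]
  top 175 (array([489.58, 146.72]), array([ 8.8 , 27.87]), np.float32(1.456034)) [489.58 147.57  81.12]
w1 red 231 ztop [ 5.85 80.61 82.28]
  top 160 (array([483.34,  91.46]), array([ 8.89, 27.34]), np.float32(1.4535874)) [483.29  92.14  81.01]
w1 block 2622 40.01292737975069 (array([486.55, 118.84]), array([ 46.01, 114.52]), np.float32(1.4563953))
w2 blue 633 ztop [ 77.5   82.79 274.3 ]
  top 301 (array([489.51, 146.56]), array([ 8.93, 27.39]), np.float32(1.4590033)) [489.45 147.03  81.19]
w2 red 367 ztop [ 6.17 80.75 82.34]
  top 267 (array([483.33,  91.55]), array([ 8.92, 26.69]), np.float32(1.4620394)) [483.27  92.18  81.11]
w2 block 4137 40.06073899721969 (array([486.49, 118.78]), array([ 46.01, 114.18]), np.float32(1.4577489))
t 4.58 pos [480.8 102.3 175.4] yaw 1.5767 q6 0.07 slide [0.0442 0.0091 0.0604] roll 0.1197
```

step_arm(increments=[{"slide":[0.0442,0.0091,0.04],"roll":0.12},{"slide":[0.0442,0.0091,0.06],"roll":0.12},{"slide":[0.0442,0.0091,0.06],"roll":0.12}], fingers=0.4)

```text
t: 4.95
eef_pos: [488.9, 146.5, 113.9]
tcp_rot: [-3.139, 0.001, 1.457]
ft_force: [0.1, -0.3, 0.7]
opening: 0.399
grip_force: 0.0
```

```bash
python3 -c "
from h import *
plan([489.6,146.65,50],1.457)"
```

```text
t 4.95 pos [488.9 146.5 113.9] yaw 1.4572 q6 0.28 slide [0.0002 0.0008 0.0639] roll 0.0002
```

step_arm(increments=[{"slide":[0.0002,0.0007,0.03],"roll":0},{"slide":[0.0002,0.0007,0.064],"roll":0},{"slide":[0.0002,0.0007,0.064],"roll":0},{"slide":[0.0002,0.0007,0.064],"roll":0}])

```text
t: 5.45
eef_pos: [490.9, 146.4, 52.2]
tcp_rot: [3.14, -0.001, 1.456]
ft_force: [-0.1, -0.4, -0.0]
opening: 0.396
grip_force: 0.0
```

step_arm(increments=[{"slide":[0,0,0],"roll":0},{"slide":[0,0,0],"roll":0},{"slide":[0,0,0],"roll":0},{"slide":[0,0,0],"roll":0},{"slide":[0,0,0],"roll":0}], fingers=0.0)

```text
t: 6.08
eef_pos: [490.2, 146.5, 50.9]
tcp_rot: [3.141, -0.0, 1.456]
ft_force: [-1.8, 0.4, 5.6]
opening: 0.092
grip_force: 30.0
```

step_arm(increments=[{"slide":[0,0,-0.02],"roll":0},{"slide":[0,0,-0.045],"roll":0},{"slide":[0,0,-0.1],"roll":0},{"slide":[0,0,-0.14],"roll":0},{"slide":[0,0,-0.14],"roll":0}])

```text
t: 6.7
eef_pos: [491.2, 146.7, 193.0]
tcp_rot: [3.137, -0.001, 1.456]
ft_force: [0.1, -1.2, -1.8]
opening: 0.094
grip_force: 30.0
```

```bash
python3 -c "
from h import *
plan([480,-225,240],1.457)"
```

```text
t 6.70 pos [491.2 146.7 193. ] yaw 1.4564 q6 0.28 slide [-0.3705  0.0316 -0.0473] roll -0.0006
```

step_arm(increments=[{"slide":[-0.06,0.01,-0.02],"roll":0},{"slide":[-0.405,0.03,-0.0473],"roll":0},{"slide":[-0.405,0.03,-0.0473],"roll":0},{"slide":[-0.405,0.03,-0.0473],"roll":0},{"slide":[-0.405,0.03,-0.0473],"roll":0}])

```text
t: 7.32
eef_pos: [478.4, -163.5, 228.8]
tcp_rot: [-3.14, -0.001, 1.456]
ft_force: [1.1, 1.2, -0.9]
opening: 0.089
grip_force: 30.0
```

step_arm(increments=[{"slide":[-0.123,0.01,-0.01],"roll":0},{"slide":[-0.123,0.01,-0.01],"roll":0},{"slide":[-0.123,0.01,-0.01],"roll":0},{"slide":[-0.123,0.01,-0.01],"roll":0}])

```text
t: 7.82
eef_pos: [474.5, -284.6, 238.6]
tcp_rot: [-3.139, -0.002, 1.456]
ft_force: [0.2, 0.6, -0.8]
opening: 0.097
grip_force: 30.0
```

```bash
python3 look.py w3 keyhole medicine_box handle blue_key
```

```text
t 7.83 pos [ 474.5 -284.6  238.6] yaw 1.4556 q6 -0.54 slide [ 0.4 -0.   0.1] roll -0.1152
keyhole [343.8 112.9] 0.73 [ 508.  -205.4   87.5]
  box [330.6  99.1 358.7 126. ] 0.72
medicine_box [401.2 153.5] 0.97 [ 565.5 -254.    84.6]
  box [280.4  57.6 516.5 242.1] 0.89
handle [289.6 168.2] 0.88 [ 441.7 -258.4   64.2]
handle [318.7 237.9] 0.18 [ 475.6 -270.7  265.7]
  box [281.8  77.8 332.6 222.6] 0.66
blue_key [323.7 235.2] 0.79 [ 478.1 -271.5  260.5]
  box [313.4 212.2 329.3 266.8] 0.62
```

View pics/w3.png

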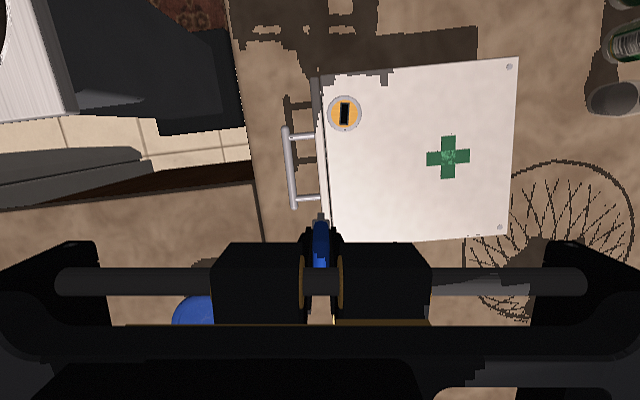

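The picture shows the lock at (344,113) with its slot nearly vertical, the handle around (291,168) and the blue key held between the fingers.

```bash
cat > lock.py <<'E'
from seg import *
n=sys.argv[1];c=pickle.load(open(f"pics/{n}.pkl","rb"));W=cloud(c);img=c["color"].astype(int)
v,u=np.mgrid[:400,:640]
K=[np.array(k,float) for k in [sys.argv[2].split(",")]][0]
m=np.hypot(u-K[0],v-K[1])<11
dark=(img.sum(-1)<150)&m
pts=np.array([px2w(c,(a,b),z=87) for a,b in zip(u[dark],v[dark])])
print("slot",len(pts),fit(pts),pts.mean(0))
h=cv2.cvtColor(c["color"],cv2.COLOR_RGB2HSV);o=(h[...,0]>8)&(h[...,0]<30)&(h[...,1]>130)&(np.hypot(u-K[0],v-K[1])<18)
b=o|dark;pp=np.array([px2w(c,(a,bb),z=87) for a,bb in zip(u[b],v[b])]);print("brass",len(pp),fit(pp),cv2.minEnclosingCircle((pp[:,:2]).astype(np.float32)))
# box front edge: rows
E_=[]
for r in np.unique(v[(abs(W[...,2]-84.7)<3)&(v<235)]):
    q=W[r][(abs(W[r,:,2]-84.7)<2.5)&(W[r,:,0]<700)]
    if len(q)>60: E_.append((r,*q[0,:2],*q[-1,:2]))
E_=np.array(E_)
for k in (1,3):
    g=E_[(E_[:,0]>75)&(E_[:,0]<215)];l=cv2.fitLine(g[:,k:k+2].astype(np.float32),cv2.DIST_HUBER,0,.01,.01).ravel();print("edge",l,np.arctan2(l[1],l[0])%np.pi)
hb=(W[...,2]>54)&(W[...,2]<70)&(W[...,0]<470)&(W[...,0]>400)&(W[...,1]>-320)&(W[...,1]<-200)
print("handle",hb.sum(),fit(W[hb]),np.percentile(W[hb][:,2],[5,50,95]))
E
python3 lock.py w3 343.8,112.9
```

```text
slot 143 (array([ 508.16, -205.61]), array([ 7.23, 19.93]), np.float32(1.4141433)) [ 508.07 -205.43   87.  ]
brass 490 (array([ 507.97, -205.81]), array([26.02, 26.35]), np.float32(0.66573834)) ((508.16595458984375, -205.59571838378906), 13.540855407714844)
edge [   0.02    1.    475.28 -237.46] 1.5471367
edge [   0.02    1.    683.18 -267.47] 1.5472859
handle 998 (array([ 452.48, -259.2 ]), array([34.81, 99.38]), np.float32(1.5708098)) [61.21 63.85 65.65]
```

```bash
python3 -c "
from h import *
plan([508.1,-205.6,140],1.414)"
```

```text
t 8.28 pos [ 475.2 -284.6  240.2] yaw 1.4570 q6 -0.55 slide [0.0822 0.0237 0.1002] roll 0.0430
```

step_arm(increments=[{"slide":[0.05,0.014,0.03],"roll":0.043},{"slide":[0.082,0.0237,0.06],"roll":0.043},{"slide":[0.082,0.0237,0.1],"roll":0.043},{"slide":[0.082,0.0237,0.1],"roll":0.043},{"slide":[0.082,0.0237,0.1],"roll":0.043}])

```text
t: 8.9
eef_pos: [508.5, -206.8, 141.3]
tcp_rot: [3.14, 0.0, 1.413]
ft_force: [-0.0, 0.6, -1.2]
opening: 0.096
grip_force: 30.0
```

```bash
python3 - <<'E'
from h import *
import pickle
for i in range(6):
    plan([508.1,-205.6,128],1.414); c=cam("wrist" if i%2 else "side")
    pickle.dump(c,open("pics/%s.pkl"%("w4" if i%2 else "s4"),"wb"))
cv2.imwrite("pics/w4.png",pickle.load(open("pics/w4.pkl","rb"))["color"][:,:,::-1])
a=pickle.load(open("pics/w4.pkl","rb"))["color"][60:310,170:470,::-1];b=pickle.load(open("pics/s4.pkl","rb"))["color"][130:255,280:430,::-1]
cv2.imwrite("pics/b.png",cv2.hconcat([cv2.resize(a,(400,333)),cv2.resize(b,(400,333),interpolation=cv2.INTER_CUBIC)]))
E
```

```text
t 8.90 pos [ 508.5 -206.8  141.3] yaw 1.4130 q6 -0.35 slide [ 0.0011 -0.0006  0.0133] roll -0.0010
t 8.95 pos [ 508.6 -206.9  141.6] yaw 1.4128 q6 -0.35 slide [ 0.0012 -0.0007  0.0136] roll -0.0012
t 9.00 pos [ 508.5 -206.9  141.7] yaw 1.4128 q6 -0.35 slide [ 0.0012 -0.0007  0.0137] roll -0.0012
t 9.05 pos [ 508.4 -206.9  141.6] yaw 1.4126 q6 -0.35 slide [ 0.0012 -0.0005  0.0136] roll -0.0014
t 9.10 pos [ 508.3 -206.8  141.4] yaw 1.4127 q6 -0.35 slide [ 0.0011 -0.0004  0.0134] roll -0.0013
t 9.15 pos [ 508.2 -206.7  141.1] yaw 1.4128 q6 -0.35 slide [ 0.001  -0.0003  0.0131] roll -0.0012
```

View pics/b.png

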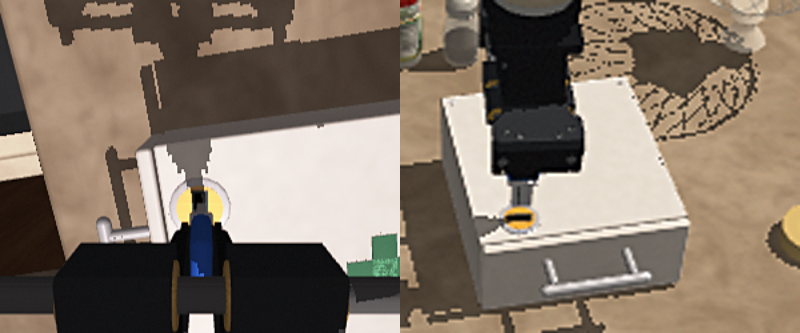

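The key is hanging right over the slot in both views, so I'll lower it gently.

step_arm(increments=[{"slide":[0.0009,-0.0003,0.01],"roll":0},{"slide":[0.0009,-0.0003,0.013],"roll":0},{"slide":[0.0009,-0.0003,0.015],"roll":0},{"slide":[0.0009,-0.0003,0.017],"roll":0},{"slide":[0.0009,-0.0003,0.019],"roll":0}])

```text
t: 9.82
eef_pos: [507.9, -205.3, 121.0]
tcp_rot: [3.141, -0.0, 1.413]
ft_force: [-0.7, -0.2, -0.7]
opening: 0.094
grip_force: 30.0
```

```bash
python3 -c "
from h import *
s=state();print(s['ft_force'],s['moment']);plan([508.1,-205.8,115],1.414)"
```

```text
[-0.71825982 -0.24000108 -0.71878566] [-0.09682987  0.0431109   0.02819739]
t 9.82 pos [ 507.9 -205.3  121. ] yaw 1.4133 q6 -0.35 slide [-0.0004  0.0003  0.006 ] roll -0.0007
```

Now 4 mm in with no force; I'll continue.

step_arm(increments=[{"slide":[0,0,0.002],"roll":0},{"slide":[0,0,0.004],"roll":0},{"slide":[0,0,0.006],"roll":0},{"slide":[0,0,0.008],"roll":0}])

```text
t: 10.32
eef_pos: [507.8, -205.3, 112.9]
tcp_rot: [3.142, -0.0, 1.413]
ft_force: [-0.2, 0.6, -0.8]
opening: 0.092
grip_force: 30.0
```

step_arm(increments=[{"slide":[0,0,0.001],"roll":0},{"slide":[0,0,0.0015],"roll":0},{"slide":[0,0,0.002],"roll":0}])

```text
t: 10.7
eef_pos: [507.9, -205.3, 111.2]
tcp_rot: [3.141, -0.0, 1.413]
ft_force: [-0.7, 1.4, 4.2]
opening: 0.096
grip_force: 30.0
```

Contact with the clutch. I'll press lightly and search clockwise first, since less travel is possible that way.

step_arm(increments=[{"slide":[0,0,0.0005],"roll":0.05},{"slide":[0,0,0.0008],"roll":0.1},{"slide":[0,0,0.0008],"roll":0.15}])

```text
t: 11.08
eef_pos: [508.1, -205.5, 111.2]
tcp_rot: [3.14, 0.0, 1.262]
ft_force: [-1.2, -0.6, 9.6]
opening: 0.095
grip_force: 30.0
```

```bash
python3 -c "
from h import *
s=state();print(s['ft_force'],s['moment'],s['eef_pos'],s['tcp_rot'])"
```

```text
[-1.17890024 -0.62666466  9.6348707 ] [0.00919249 0.4376522  0.05625864] [ 508.13094417 -205.45761241  111.17049415] [3.14027571e+00 2.38291205e-04 1.26178511e+00]
```

step_arm(increments=[{"slide":[0,0,0],"roll":0.05},{"slide":[0,0,0],"roll":0.1},{"slide":[0,0,0],"roll":0.15}])

```text
t: 11.45
eef_pos: [508.2, -205.5, 111.2]
tcp_rot: [3.14, 0.0, 1.112]
ft_force: [-2.0, 0.7, 9.1]
opening: 0.093
grip_force: 30.0
```

step_arm(increments=[{"slide":[0,0,0],"roll":0.05},{"slide":[0,0,0],"roll":0.1}])

```text
t: 11.7
eef_pos: [508.2, -205.6, 111.2]
tcp_rot: [3.14, -0.0, 1.012]
ft_force: [-1.3, 1.4, 8.5]
opening: 0.097
grip_force: 30.0
```

Nothing this way. Now counterclockwise.

step_arm(increments=[{"slide":[0,0,0],"roll":-0.1},{"slide":[0,0,0],"roll":-0.2},{"slide":[0,0,0],"roll":-0.3},{"slide":[0,0,0],"roll":-0.4}])

```text
t: 12.2
eef_pos: [508.3, -205.5, 111.2]
tcp_rot: [3.14, 0.0, 1.417]
ft_force: [-1.1, 0.4, 8.1]
opening: 0.093
grip_force: 30.0
```

step_arm(increments=[{"slide":[0,0,0],"roll":-0.05},{"slide":[0,0,0],"roll":-0.1},{"slide":[0,0,0],"roll":-0.15},{"slide":[0,0,0],"roll":-0.2}])

```text
t: 12.7
eef_pos: [508.3, -205.5, 111.0]
tcp_rot: [3.14, 0.001, 1.615]
ft_force: [0.6, -0.3, 5.1]
opening: 0.092
grip_force: 30.0
```

```bash
python3 -c "
from h import *
s=state();print(s['ft_force'],s['moment'],s['eef_pos'],s['tcp_rot'])"
```

```text
[ 0.58785686 -0.29022479  5.12495899] [ 0.06659956  0.07835409 -0.03955653] [ 508.26016325 -205.47700065  111.00112997] [3.14019225e+00 6.67648396e-04 1.61481664e+00]
```

step_arm(increments=[{"slide":[0,0,0.0003],"roll":-0.05},{"slide":[0,0,0.0003],"roll":-0.1},{"slide":[0,0,0.0003],"roll":-0.15}])

```text
t: 13.08
eef_pos: [508.5, -205.5, 110.7]
tcp_rot: [3.14, 0.001, 1.765]
ft_force: [0.0, -0.8, -1.1]
opening: 0.091
grip_force: 30.0
```

step_arm(increments=[{"slide":[0,0,0],"roll":-0.05},{"slide":[0,0,0],"roll":-0.1},{"slide":[0,0,0],"roll":-0.15}])

```text
t: 13.45
eef_pos: [507.8, -205.3, 110.0]
tcp_rot: [3.142, -0.0, 1.915]
ft_force: [-0.4, -0.3, -1.4]
opening: 0.091
grip_force: 30.0
```

```bash
python3 -c "
from h import *
s=state();print(s['ft_force'],s['moment'],s['eef_pos'],s['tcp_rot'])"
```

```text
[-0.38197592 -0.27653719 -1.36082006] [-0.17995694  0.12155067 -0.0077864 ] [ 507.79554791 -205.31319091  110.02447642] [ 3.14156401e+00 -4.53575751e-05  1.91491345e+00]
```

Contact vanished, so I'll probe downward here.

step_arm(increments=[{"slide":[0,0,0.0007],"roll":0},{"slide":[0,0,0.0014],"roll":0},{"slide":[0,0,0.0014],"roll":0}])

```text
t: 13.82
eef_pos: [507.8, -205.3, 108.5]
tcp_rot: [-3.142, -0.0, 1.913]
ft_force: [-0.0, -0.3, -1.6]
opening: 0.092
grip_force: 30.0
```

```bash
python3 -c "
from h import *
s=state();print(s['ft_force'],s['moment'],s['eef_pos'],s['tcp_rot'])"
```

```text
[-0.01454452 -0.28315595 -1.56391082] [-0.06427174  0.07597966 -0.0198334 ] [ 507.81408002 -205.26847816  108.46708865] [-3.14156622e+00 -1.94196479e-04  1.91265987e+00]
```

It's dropping in freely; on down.

step_arm(increments=[{"slide":[0,0,0.002],"roll":0},{"slide":[0,0,0.004],"roll":0},{"slide":[0,0,0.006],"roll":0},{"slide":[0,0,0.008],"roll":0},{"slide":[0,0,0.0095],"roll":0}])

```text
t: 14.45
eef_pos: [507.8, -205.3, 98.9]
tcp_rot: [3.142, -0.0, 1.913]
ft_force: [-1.0, -0.0, 0.3]
opening: 0.093
grip_force: 30.0
```

step_arm(increments=[{"slide":[0,0,0.0008],"roll":0},{"slide":[0,0,0.0014],"roll":0},{"slide":[0,0,0.0014],"roll":0}])

```text
t: 14.82
eef_pos: [507.8, -205.3, 97.9]
tcp_rot: [3.141, 0.0, 1.913]
ft_force: [-1.6, 1.4, 2.3]
opening: 0.091
grip_force: 30.0
```

```bash
python3 -c "
from h import *
s=state();print(s['ft_force'],s['moment'],s['eef_pos'],s['tcp_rot'],s['joints'][5])"
```

```text
[-1.58130223  1.43442184  2.27451486] [-0.04623949  0.24412187 -0.04428577] [ 507.83581821 -205.28934321   97.88076667] [3.14144433e+00 8.07864128e-05 1.91334323e+00] -0.8473983867563303
```

Fully home with light contact. Turning clockwise, 1.0 rad first.

step_arm(increments=[{"slide":[0,0,0],"roll":0.1},{"slide":[0,0,0],"roll":0.2},{"slide":[0,0,0],"roll":0.3},{"slide":[0,0,0],"roll":0.4},{"slide":[0,0,0],"roll":0.5}])

```text
t: 15.45
eef_pos: [507.8, -205.3, 97.9]
tcp_rot: [3.142, 0.0, 1.41]
ft_force: [-1.0, 0.8, 2.6]
opening: 0.094
grip_force: 30.0
```

```bash
python3 -c "
from h import *
s=state();print(s['ft_force'],s['moment'],s['eef_pos'],s['tcp_rot'])"
```

```text
[-0.96976572  0.78917341  2.62929786] [-0.01155242  0.49071732  0.14230937] [ 507.79499762 -205.28442955   97.88753152] [3.14155482e+00 9.89668217e-05 1.41048931e+00]
```

step_arm(increments=[{"slide":[0,0,0],"roll":0.1},{"slide":[0,0,0],"roll":0.2},{"slide":[0,0,0],"roll":0.3},{"slide":[0,0,0],"roll":0.4}])

```text
t: 15.95
eef_pos: [507.8, -205.3, 97.9]
tcp_rot: [-3.142, 0.0, 1.01]
ft_force: [-2.4, 0.1, 3.6]
opening: 0.092
grip_force: 30.0
```

```bash
python3 -c "
from h import *
s=state();print(s['ft_force'],s['moment'],s['eef_pos'],s['tcp_rot'])"
```

```text
[-2.40876851  0.06932645  3.63861141] [-0.0159896   0.46857734  0.22271112] [ 507.76266091 -205.3006668    97.86937454] [-3.14158368e+00  1.07742114e-04  1.01047254e+00]
```

step_arm(increments=[{"slide":[0,0,0],"roll":0.08},{"slide":[0,0,0],"roll":0.16},{"slide":[0,0,0],"roll":0.24},{"slide":[0,0,0],"roll":0.32},{"slide":[0,0,0],"roll":0.36}])

```text
t: 16.58
eef_pos: [507.7, -205.3, 97.9]
tcp_rot: [3.142, 0.0, 0.652]
ft_force: [-1.8, -0.1, 4.1]
opening: 0.093
grip_force: 30.0
```

```bash
python3 - <<'E'
from h import *
import pickle
s=state();print(s['ft_force'],s['moment'],s['eef_pos'],s['tcp_rot'])
c=cam("side");pickle.dump(c,open("pics/s5.pkl","wb"))
for k in mark_of("side","handle")[:2]: print(k)
a=pickle.load(open("pics/s4.pkl","rb"))["color"][130:280,280:430,::-1]
cv2.imwrite("pics/d.png",cv2.resize(cv2.hconcat([a,c["color"][130:280,280:430,::-1]]),None,fx=2.6,fy=2.6,interpolation=cv2.INTER_CUBIC))
E
```

```text
[-1.7709228  -0.05748761  4.0677549 ] [-0.02290138  0.47660203  0.17213006] [ 507.74524262 -205.27789886   97.8853359 ] [3.14159111e+00 9.65574457e-05 6.51824721e-01]
{'uv': [356.6, 243.8], 'confidence': 0.77}
```

View pics/d.png

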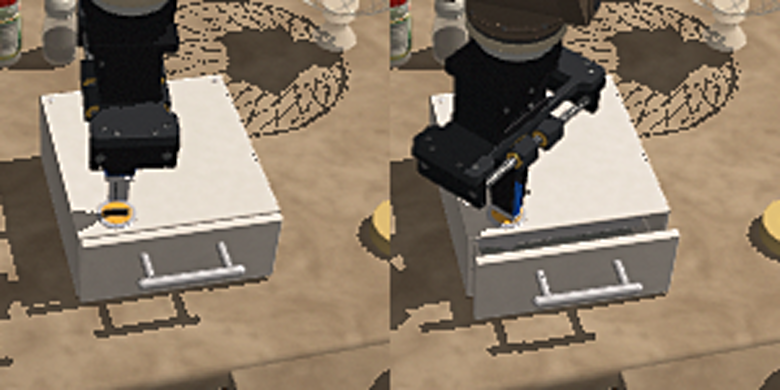

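The drawer has sprung ajar (handle now near (357,244) in the side view). I'll release the key and rise straight up.

step_arm(increments=[{"slide":[0,0,0],"roll":0},{"slide":[0,0,0],"roll":0},{"slide":[0,0,0],"roll":0}], fingers=0.4)

```text
t: 17.05
eef_pos: [507.9, -205.3, 97.6]
tcp_rot: [-3.142, -0.0, 0.654]
ft_force: [0.4, -0.4, 0.4]
opening: 0.356
grip_force: 0.0
```

step_arm(increments=[{"slide":[0,0,-0.015],"roll":0},{"slide":[0,0,-0.045],"roll":0},{"slide":[0,0,-0.1],"roll":0},{"slide":[0,0,-0.14],"roll":0},{"slide":[0,0,-0.14],"roll":0}])

```text
t: 17.68
eef_pos: [508.7, -205.7, 241.6]
tcp_rot: [3.136, -0.003, 0.653]
ft_force: [-0.2, -0.1, -0.6]
opening: 0.403
grip_force: 0.0
```

```bash
python3 -c "
from h import *
plan([420,-300,238],1.547)"
```

```text
t 17.68 pos [ 508.7 -205.7  241.6] yaw 0.6534 q6 0.41 slide [-0.1278  0.0209  0.0034] roll -0.8936
```

step_arm(increments=[{"slide":[-0.132,0.043,0.003],"roll":-0.894},{"slide":[-0.132,0.043,0.003],"roll":-0.894},{"slide":[-0.132,0.043,0.003],"roll":-0.894},{"slide":[-0.132,0.043,0.003],"roll":-0.894},{"slide":[-0.132,0.043,0.003],"roll":-0.894}])

```text
t: 18.3
eef_pos: [428.5, -319.8, 234.2]
tcp_rot: [-3.141, -0.001, 1.552]
ft_force: [0.0, 0.3, -0.2]
opening: 0.396
grip_force: 0.0
```

step_arm(increments=[{"slide":[0,0,0],"roll":0},{"slide":[0,0,0],"roll":0}])

```text
t: 18.55
eef_pos: [429.1, -319.5, 234.4]
tcp_rot: [-3.141, -0.0, 1.543]
ft_force: [-0.0, 0.6, -0.0]
opening: 0.401
grip_force: 0.0
```

```bash
python3 look.py w6 handle blue_key; cat > hd.py <<'E'
from seg import *
c=pickle.load(open(f"pics/{sys.argv[1]}.pkl","rb"));W=cloud(c)
m=(abs(W[...,2]-62)<5)&(W[...,0]<460)&(W[...,0]>330)&(W[...,1]>-340)&(W[...,1]<-190)
l=cv2.connectedComponentsWithStats(m.astype(np.uint8))
k=1+np.argmax(l[2][1:,4]);P=W[l[1]==k];print(len(P),np.percentile(P[:,2],[5,50,95]),P[:,:2].min(0),P[:,:2].max(0))
top=P[P[:,2]>np.percentile(P[:,2],85)-1];print(fit(top),top.mean(0))
E
python3 hd.py w6
```

```text
t 18.55 pos [ 429.1 -319.5  234.4] yaw 1.5435 q6 -0.74 slide [0.5 0.  0.1] roll -0.0273
handle [308.5 133.5] 0.57 [ 417.8 -258.    64.5]
  box [303.4  34.1 374.6 218.9] 0.76
blue_key [398.8  76.4] 0.62 [ 499.8 -210.8  128.6]
  box [387.1  56.7 422.9  91.5] 0.66
  box [303.6  34.6 376.6 217.1] 0.37
1212 [61.07 63.85 65.71] [ 412.86 -339.25] [ 452.62 -208.79]
(array([ 432.31, -274.37]), array([ 37.39, 128.88]), np.float32(1.5462865)) [ 422.86 -257.27   64.91]
```

View pics/w6.png

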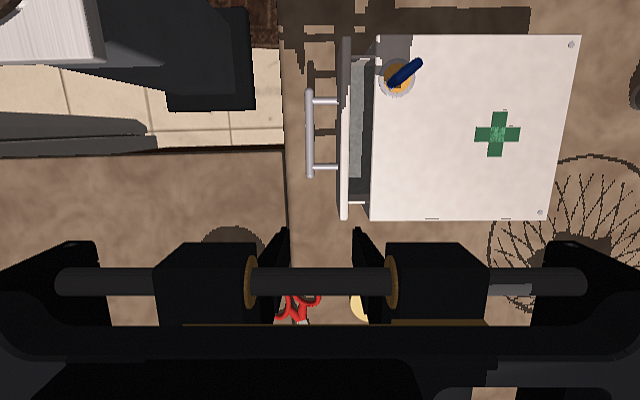

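The drawer is ajar, the key stands in the lock, and the handle bar runs from (309,88) to (310,178). I'll grasp it slightly on the far side from the key.

```bash
python3 -c "
from h import *
plan([417.6,-270,110],1.547)"
```

```text
t 18.80 pos [ 429.2 -319.6  234.7] yaw 1.5463 q6 -0.74 slide [ 0.0493 -0.0128  0.1247] roll -0.0007
```

step_arm(increments=[{"slide":[0.0493,-0.0128,0.02],"roll":0},{"slide":[0.0493,-0.0128,0.07],"roll":0},{"slide":[0.0493,-0.0128,0.125],"roll":0},{"slide":[0.0493,-0.0128,0.125],"roll":0},{"slide":[0.0493,-0.0128,0.125],"roll":0}], fingers=0.27)

```text
t: 19.42
eef_pos: [418.2, -270.6, 111.1]
tcp_rot: [3.141, 0.001, 1.547]
ft_force: [0.1, -0.0, 0.8]
opening: 0.271
grip_force: 0.0
```

```bash
python3 -c "
from h import *
plan([417.6,-270,44],1.547)"
```

```text
t 19.43 pos [ 418.2 -270.6  111.1] yaw 1.5469 q6 -0.68 slide [ 0.0006 -0.0006  0.0671] roll -0.0001
```

step_arm(increments=[{"slide":[0.0005,-0.0005,0.02],"roll":0},{"slide":[0.0005,-0.0005,0.04],"roll":0},{"slide":[0.0005,-0.0005,0.055],"roll":0},{"slide":[0.0005,-0.0005,0.067],"roll":0},{"slide":[0.0005,-0.0005,0.067],"roll":0}])

```text
t: 20.05
eef_pos: [417.0, -269.6, 42.5]
tcp_rot: [-3.141, -0.0, 1.547]
ft_force: [-0.4, 0.6, -0.6]
opening: 0.268
grip_force: 0.0
```

step_arm(increments=[{"slide":[0,0,0],"roll":0},{"slide":[0,0,0],"roll":0},{"slide":[0,0,0],"roll":0},{"slide":[0,0,0],"roll":0}], fingers=0.0)

```text
t: 20.55
eef_pos: [417.2, -269.7, 43.1]
tcp_rot: [3.141, 0.0, 1.547]
ft_force: [-0.2, -0.5, 6.4]
opening: 0.1
grip_force: 30.0
```

Bar gripped. Pull.

step_arm(increments=[{"slide":[0,-0.006,0],"roll":0},{"slide":[0,-0.018,0],"roll":0},{"slide":[0,-0.032,0],"roll":0},{"slide":[0,-0.045,0],"roll":0},{"slide":[0,-0.052,0],"roll":0}])

```text
t: 21.18
eef_pos: [364.8, -268.5, 43.0]
tcp_rot: [3.141, 0.0, 1.547]
ft_force: [1.3, 1.2, 5.7]
opening: 0.093
grip_force: 30.0
```

step_arm(increments=[{"slide":[0,0,0],"roll":0},{"slide":[0,0,0],"roll":0},{"slide":[0,0,0],"roll":0}], fingers=0.27)

```text
t: 21.55
eef_pos: [365.1, -268.3, 42.6]
tcp_rot: [-3.141, -0.0, 1.548]
ft_force: [-0.6, 0.1, 0.0]
opening: 0.264
grip_force: 0.0
```

step_arm(increments=[{"slide":[0,0,-0.02],"roll":0},{"slide":[0,0,-0.05],"roll":0},{"slide":[0,0,-0.1],"roll":0},{"slide":[0,0,-0.15],"roll":0},{"slide":[0,0,-0.18],"roll":0}])

```text
t: 22.18
eef_pos: [365.3, -268.4, 224.9]
tcp_rot: [3.14, 0.002, 1.548]
ft_force: [-0.6, -0.2, -0.2]
opening: 0.272
grip_force: 0.0
```

```bash
python3 - <<'E'
from h import *
plan([420,-300,238],1.547)
c=cam("side");cv2.imwrite("pics/e.png",cv2.resize(c["color"][150:300,150:450,::-1],None,fx=2.5,fy=2.5))
for k in mark_of("side","handle")[:1]: print(k,px2w(c,k["uv"],z=60),px2w(c,k["uv"],zat(c,k["uv"])))
E
```

```text
t 22.18 pos [ 365.3 -268.4  224.9] yaw 1.5476 q6 -0.76 slide [-0.0303  0.0554 -0.0129] roll 0.0006
{'uv': [237.9, 217.0], 'confidence': 0.66} [554.570353   -4.0516989  60.       ] [585.94327261  -4.67559619  27.40460385]
```

View pics/e.png

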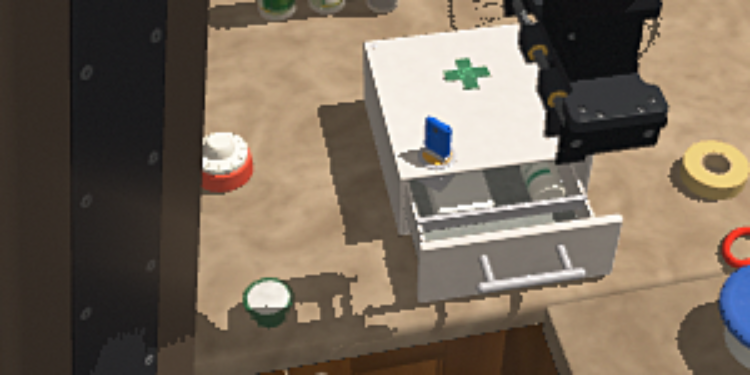

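The drawer is well open (about 7 cm by the handle's travel), and the key is standing seated in the lock with its top measured at 128.6 mm against 129 expected. The gripper is clear.

```bash
python3 -c "
from cell import env
print(env.job_done())"
```

```text
the job is handed in; nothing more can be done
None
```

I handed the job in at about 22 s: the blue key is fully home in the lock and turned clockwise, the drawer is about 7 cm open by the handle's travel, and the red key and the other things were not touched; the hand-in returned no verdict.

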